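Set out the painting workshop's keepsake urns by size

ROBOT

A 6-joint arm with a two-finger parallel gripper is mounted at the origin on the work surface. World frame = base frame: x ahead of the robot, y to its left, z up, the work surface at z = 0. Lengths are in m, angles in rad, forces in N, time in s.
With the tool pointing down it reaches from about 0.35 to 0.725 m from the base axis. Payload 6 kg.
Tool frame: the origin (TCP) lies midway between the tips of the shut fingers; the grasp point (between the pads) lies 19 mm behind it; z points along the fingers, y is the line along which they close (so a half turn about z gives the same grasp; the last joint's range is limited). The gripper opens to 85 mm and grips with 20 to 120 N. Pads are 22 mm wide; open, the fingers measure 114 mm over their backs; the gripper's body (76 mm by 85 mm) begins 54 mm behind the grasp point. The pads swing forward as they close: fully open they stand 13 mm farther back than shut.
Start: joints at [1.669, 0.04, 0.085, 0, -1.615, -0.334], TCP at [0.14, 0.583, 0.231] pointing down, gripper open.
Joint ranges: [-2.56, 2.56], [-1.29, 2.01], [-1.08, 1.49], [-3.29, 1.98], [-2.81, -0.18], [-2.99, 2.99]. Speed limits (rad/s): [2.57, 2.57, 3.01, 3.14, 3.14, 3.14].

INTERFACE

Orientations are given as a unit quaternion [x, y, z, w].
In Python, from bench import observe, get_image, hand_in, boxes_of gives the robot as it stands. The module is installed in compiled form; this text tells all that it offers.
- The arm moves only by the tool drive_tool, never from a script. Its argument "plan" is text: rows parted by semicolons, each of 7 numbers parted by spaces: the shift along the tool's x, y, z in m, then the turn, a rotation vector about the tool's x, y, z in degrees, then the finger opening in m, from 0 to 0.0854. A call has 1 to 20 rows; each row is the pose to reach, as a shift and turn from the pose commanded when the call began, along the tool's axes at that moment; what a row does not reach only later rows make up. A row lasts 1/10 s, in which the tool goes at most 50 mm and 8.59 degrees, less where a joint would pass 70% of its speed; a pose out of reach is approached as far as the arm can. A call with a gripper value outside its range is refused whole. The fingers move at their own pace and stop on an object; "force" is the grip in N (left out, the last holds). Time passes only in rows, so rows that repeat a pose let the fingers close. It gives the time, the measured TCP pose, the force, the opening and the grip force at its end, in the units of the state.
- observe(): the state, without advancing time (a new reading comes with each control period).
- get_image(name): name is "scene" or "top" or "wrist"; returns a dict with "pixels" (420x560x3 uint8, blue, green, red), "intrinsics" (3x3 intrinsics, pixels), "world_from_camera" (4x4, takes a point from camera to world coordinates); the wrist camera has in their place "mount" (4x4, takes a point from camera to tool coordinates, whose origin is the TCP and whose axes are the flange's). Camera axes: x right, y up, looking along -z (the intrinsics and any distortion apply to the point x, -y, -z); pixel columns grow to the right and rows downward; lengths in m; the calibration is good to about 2 mm. The wrist camera is an equidistant fisheye: a pixel r from the principal point sees the ray r / f radians off the axis. A picture is of the moment at which its call begins: read the wrist's pose just before it. There is no depth.
- hand_in(): hands the job in; it is judged then, once.
Trained networks look in the newest picture that a camera, given by its name, has taken for a name from the list of things; names that differ only in an ending like _2 or _b are one class to them, and where a whole thing is asked for, a point or a joint stands for the part that bears it (a point fixed in the world has none). Each returns a list of dicts, best first, with "confidence" (0 to 1); they miss things now and then, are a little off and sometimes report something else, mostly with a low value. They report only what shows in the picture. A call takes as long as a camera call. They do not tell look-alikes from the thing itself.
- boxes_of(camera, query): "rect" ([left, top, width, height] in pixels, round what is visible of it).
The state is a dict: "clock": time; "q": joint angles; "joint_velocities": joint speeds; "joint_torque": joint torques, N m; "tcp_pos": TCP position; "eef_rot": TCP orientation; "force": force on the tool from outside, world axes, zero at the start; "torque": the same for the moment, N m; "gripper_width": finger opening in m; "finger_force": force on a finger pad.
Only numpy, scipy, OpenCV 4.12 (cv2) and the standard library are available. Lean on these libraries where they do the work, as an engineer would, in place of code of your own. Each camera call takes 0.05 s, during which the arm holds its last target. There are 200 camera calls.

TASK

Line the four small white urns up by size on the grey felt pads of the wooden plank, one upright in the middle of each pad: the largest beside the vase of flowers, then in falling size to the smallest next to the bowl of sweets. They are fragile, so set each one down without dropping it, and leave the drinking glass that stands among them where it is.

Things in the scene. Friction and masses are not known exactly. Their poses are not given: they have to be found in the camera images.
- urn_a_center (a point): centre, half-way up, of the smallest of four loose lidded white ceramic keepsake urns of one shape: 54 mm high, 38 mm across its straight middle and lid (from 30 to 84 percent of its height; the foot tapers in), about 70 g, lid fixed on. Round, its own z up; it stands on the table at the start.
- urn_b_center (a point): centre, half-way up, of the second smallest of four loose lidded white ceramic keepsake urns of one shape: 72 mm high, 46 mm across its straight middle and lid (from 30 to 84 percent of its height; the foot tapers in), about 120 g, lid fixed on. Round, its own z up; it stands on the table at the start.
- urn_c_center (a point): centre, half-way up, of the second largest of four loose lidded white ceramic keepsake urns of one shape: 90 mm high, 54 mm across its straight middle and lid (from 30 to 84 percent of its height; the foot tapers in), about 190 g, lid fixed on. Round, its own z up; it stands on the table at the start.
- urn_d_center (a point): centre, half-way up, of the largest of four loose lidded white ceramic keepsake urns of one shape: 108 mm high, 62 mm across its straight middle and lid (from 30 to 84 percent of its height; the foot tapers in), about 280 g, lid fixed on. Round, its own z up; it stands on the table at the start.
- pad_1_top (a point): centre of the top face of the first of four fixed round grey felt pads, 74 mm across, in a straight row on a pale wooden plank 640 x 120 mm; top face 11 mm above the table, neighbouring centres 87 to 103 mm apart. Pads are numbered along the row; either pad_1 or pad_4 may be the one beside the vase.
- pad_2_top (a point): centre of the top face of the second of four fixed round grey felt pads, 74 mm across, in a straight row on a pale wooden plank 640 x 120 mm; top face 11 mm above the table, neighbouring centres 87 to 103 mm apart. Pads are numbered along the row; either pad_1 or pad_4 may be the one beside the vase.
- pad_3_top (a point): centre of the top face of the third of four fixed round grey felt pads, 74 mm across, in a straight row on a pale wooden plank 640 x 120 mm; top face 11 mm above the table, neighbouring centres 87 to 103 mm apart. Pads are numbered along the row; either pad_1 or pad_4 may be the one beside the vase.
- pad_4_top (a point): centre of the top face of the fourth of four fixed round grey felt pads, 74 mm across, in a straight row on a pale wooden plank 640 x 120 mm; top face 11 mm above the table, neighbouring centres 87 to 103 mm apart. Pads are numbered along the row; either pad_1 or pad_4 may be the one beside the vase.
- vase_center (a point): point on the axis, 40 mm up, of the fixed small blue vase with a posy of white flowers (60 mm across, 131 mm high, posy about 75 mm across), on the plank at one end of the row, its axis 100 to 125 mm beyond the end pad's centre. At the plank's other end, at the same distance, is a low bowl of sweets (80 mm across, 36 mm high).
- tumbler_center (a point): centre, half-way up, of an empty clear drinking glass, 62 mm across the rim and 85 mm high, loose, standing upright among the urns on the table; to be left alone.
Not all that is in view belongs to the job. What is shaped like the part that bears urn_a_center but blue, purple or turquoise is not meant.

How it is judged:
At the end, for the whole second after the job is handed in: Each urn stands upright (within 0.1 rad) and at rest on its own pad, its centre within 14 mm of the pad's centre seen from above and within 4 mm of its standing height, sizes falling from the pad beside the vase to the pad beside the bowl (((horizontal distance between vase_center and pad_4_top below 0.2 m and horizontal distance between urn_a_center and pad_1_top below 0.014 m and horizontal distance between urn_b_center and pad_2_top below 0.014 m and horizontal distance between urn_c_center and pad_3_top below 0.014 m and horizontal distance between urn_d_center and pad_4_top below 0.014 m) or (horizontal distance between vase_center and pad_4_top above 0.2 m and horizontal distance between urn_a_center and pad_4_top below 0.014 m and horizontal distance between urn_b_center and pad_3_top below 0.014 m and horizontal distance between urn_c_center and pad_2_top below 0.014 m and horizontal distance between urn_d_center and pad_1_top below 0.014 m)) and height (world z) of urn_a_center between 0.034 and 0.042 m and angle between each of urn_a_center, urn_b_center, urn_c_center, urn_d_center's own z axis and vertical below 0.1 rad and linear speed of each of urn_a, urn_b, urn_c, urn_d below 0.02 m/s and angular speed of each of urn_a, urn_b, urn_c, urn_d below 0.2 rad/s and height (world z) of urn_b_center between 0.043 and 0.051 m and height (world z) of urn_c_center between 0.052 and 0.06 m and height (world z) of urn_d_center between 0.061 and 0.069 m); the robot touches nothing.
It fails at once if the smallest urn is dropped or flung: let go of and moving faster than 0.5 m/s (contact force between the fingers and urn_a below 0.05 N and linear speed of urn_a above 0.5 m/s).
It fails at once if the second smallest urn is dropped or flung: let go of and moving faster than 0.5 m/s (contact force between the fingers and urn_b below 0.05 N and linear speed of urn_b above 0.5 m/s).
It fails at once if the second largest urn is dropped or flung: let go of and moving faster than 0.5 m/s (contact force between the fingers and urn_c below 0.05 N and linear speed of urn_c above 0.5 m/s).
It fails at once if the largest urn is dropped or flung: let go of and moving faster than 0.5 m/s (contact force between the fingers and urn_d below 0.05 N and linear speed of urn_d above 0.5 m/s).
It fails at once if the drinking glass is shifted by more than 25 mm or tipped over (distance of tumbler_center from where it was at the start of the episode above 0.025 m or angle between tumbler_center's own z axis and vertical above 0.35 rad).
It also fails if it takes over 101 s, if anything falls off the work surface, if the arm or the gripper's body presses on something with over 40 N, if the wrist force passes 120 N, or if a joint passes its speed limit or range.

## Working session

There is one attempt and no reset: what is moved stays moved. The work goes in short steps, Python scripts to look and compute and a tool call to move; the robot and the scene stay as the last step left them, time stands still between calls to the robot, and variables do not carry over. Pictures are saved under pics/ and viewed, at most 14 in all, crops included, and the job is handed in when it is done.

Besides the shell and the picture viewer there is one more tool, called after "Emit:" as name(argument=value, ...), one argument or row to a line, values as JSON. drive_tool: Moves the arm, as the interface text tells. Its arguments: {"type":"object","properties":{"plan":{"type":"string"},"force":{"type":"number"}},"required":["plan"]}

```bash
mkdir -p pics; python3 - <<'E'
from bench import *
import cv2,numpy as np
for n in("scene","top"):
    d=get_image(n);cv2.imwrite(f"pics/{n}1.png",d["pixels"])
    print(n,d["intrinsics"],d["world_from_camera"])
    for q in("urn_a_center","tumbler_center","pad_1_top","vase_center"):
        try:
            for b in boxes_of(n,q):print(q,np.round(b["rect"],1),round(b["confidence"],2))
        except Exception as e:print(q,e)
s=observe();print(s["clock"],s["tcp_pos"],s["eef_rot"])
E
```

```text
scene [[467.03468474   0.         276.53761038]
 [  0.         467.03468474 204.10321336]
 [  0.           0.           1.        ]] [[-0.29132416 -0.66047358  0.69202954  1.15402743]
 [ 0.95641725 -0.18603895  0.2250679   0.2409129 ]
 [-0.01990695  0.7274367   0.68588596  0.70101185]
 [ 0.          0.          0.          1.        ]]
urn_a_center [342.2 170.2  16.2  27.8] 0.73
urn_a_center [422.7 195.6  23.4  28.6] 0.73
urn_a_center [214.4 141.3  15.9  24.7] 0.67
urn_a_center [264.2 189.4  19.   29.8] 0.6
tumbler_center [370.  182.7  31.9  48.8] 0.86
pad_1_top [142.2 233.6  32.8  27.7] 0.83
vase_center [ 78.3 184.7  48.   61. ] 0.73
top [[496.79004592   0.         284.80772729]
 [  0.         496.79004592 206.42634511]
 [  0.           0.           1.        ]] [[-0.02182328  0.99628229 -0.08333876  0.40074954]
 [-0.99972273 -0.02248381 -0.00699537  0.03416102]
 [-0.00884313  0.08316299  0.99649672  1.05339511]
 [ 0.          0.          0.          1.        ]]
urn_a_center [221.3 258.2  22.2  23.1] 0.87
urn_a_center [374.  268.1  20.2  24.5] 0.72
urn_a_center [132.2 246.7  20.5  14.7] 0.69
urn_a_center [293.  205.6  17.8  18. ] 0.65
urn_a_center [219.1 204.4  36.   34.4] 0.47
tumbler_center [169.3 212.1  38.7  34.7] 0.66
pad_1_top [371.2 119.6  32.5  31.7] 0.84
vase_center [424.4 105.2  45.1  38.2] 0.83
0.5 [0.1401316  0.58337143 0.23121092] [ 9.93058617e-01 -1.17620460e-01  7.55471554e-06  9.83798907e-05]
```

View pics/scene1.png

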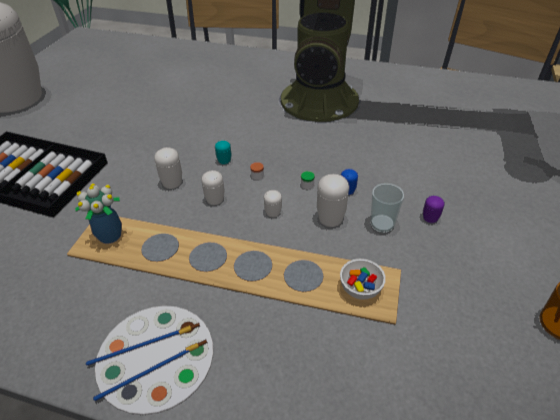

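View pics/top1.png

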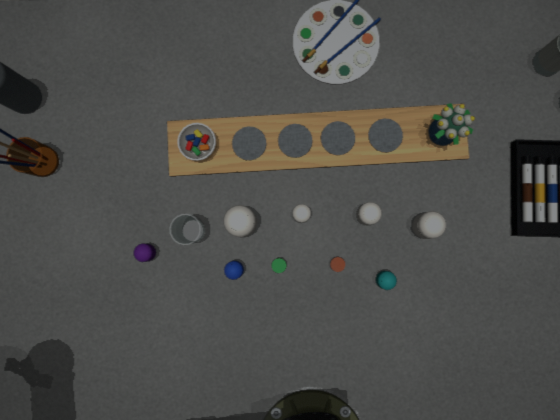

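The top view shows the vase at the right end (447,125) and the bowl at the left end (197,141). The pads are at (249,143), (295,140), (338,138) and (385,135).
- **White urns:** d (239,221), a (302,213), b (370,213) and c (432,225).
- **Tumbler:** (186,229), close to d.
- **Look-alikes:** the blue (234,270), purple (144,252) and turquoise (387,280) ones are decoys. The green and red discs are also not part of the job.

Next I'll fit positions by silhouette.

```bash
cat >h.py <<'E'
import numpy as np,cv2
from scipy.optimize import least_squares
def proj(d,p):
    T=d["world_from_camera"];K=d["intrinsics"];c=(np.asarray(p)-T[:3,3])@T[:3,:3]
    return np.c_[K[0,0]*c[:,0]/-c[:,2]+K[0,2],-K[1,1]*c[:,1]/-c[:,2]+K[1,2]]
def onplane(d,uv,z):
    T=d["world_from_camera"];K=d["intrinsics"]
    r=T[:3,:3]@np.array([(uv[0]-K[0,2])/K[0,0],-(uv[1]-K[1,2])/K[1,1],-1]);t=T[:3,3]
    return t+r*(z-t[2])/r[2]
A=np.linspace(0,2*np.pi,48)
def cyl(x,y,prof):
    return np.vstack([np.c_[x+r*np.cos(A),y+r*np.sin(A),0*A+z] for z,r in prof])
def urn(h,w):return [(0,.36*w),(.3*h,w/2),(.84*h,w/2),(.93*h,.42*w),(h,.2*w)]
SZ=dict(a=(.054,.038),b=(.072,.046),c=(.09,.054),d=(.108,.062))
def bb(p):return np.r_[p.min(0),p.max(0)]
def fit(d,box,prof,x0):
    f=lambda v:bb(proj(d,cyl(v[0],v[1],prof)))-box
    s=least_squares(f,x0);return s.x,np.abs(s.fun).max()
def blobs(mask,amin=60):
    n,l,s,c=cv2.connectedComponentsWithStats(mask.astype(np.uint8))
    return [(s[i],c[i]) for i in range(1,n) if s[i][4]>amin]
E
python3 - <<'E'
from h import *
from bench import *
D={n:get_image(n) for n in("scene","top")}
ap={"top":dict(d=(239,221),a=(302,213),b=(370,213),c=(432,225)),"scene":dict(a=(272,204),b=(213,188),c=(168,168),d=(332,200))}
for n,d in D.items():
    hsv=cv2.cvtColor(d["pixels"],cv2.COLOR_BGR2HSV)
    B=blobs((hsv[...,1]<45)&(hsv[...,2]>(125)))
    for k,p in ap[n].items():
        s,c=min(B,key=lambda b:np.hypot(*(b[1]-p)));
        box=np.array([s[0]-.5,s[1]-.5,s[0]+s[2]-.5,s[1]+s[3]-.5])
        x,e=fit(d,box,urn(*SZ[k]),onplane(d,p,SZ[k][0]*.5)[:2]);print(n,k,s,x.round(4),round(e,2))
    for q,pf in(("tumbler_center",[(0,.022),(.085,.031)]),("vase_center",None)):
        r=boxes_of(n,q)
        if r:
            r=np.array(r[0]["rect"]);box=np.r_[r[:2],r[:2]+r[2:]]
            if pf:print(n,q,fit(d,box,pf,onplane(d,(box[:2]+box[2:])/2,.04)[:2]))
pp={"top":[(249,143),(295,140),(338,138),(385,135)],"scene":[(303,275),(253,265),(208,256),(160,247)]}
for n,d in D.items():
    im=d["pixels"].astype(int);print(n)
    hsv=cv2.cvtColor(d["pixels"],cv2.COLOR_BGR2HSV)
    m=hsv[...,1]<70
    for p in pp[n]:
        B=[b for b in blobs(m) if np.hypot(*(b[1]-p))<15]
        for s,c in B:print(s,c.round(1),onplane(d,c,.011).round(4))
E
```

```text
scene a [264 189  18  14 198] [0.4494 0.0035] 6.41
scene b [202 170  20  16 259] [ 0.4376 -0.1413] 9.02
scene c [154 147  24  17 323] [ 0.3994 -0.2711] 11.83
scene d [319 173  30  23 535] [0.4068 0.1243] 14.51
scene tumbler_center (array([0.44639974, 0.24031876]), np.float64(0.919341141340567))
top d [226 208  25  26 500] [0.4565 0.1341] 4.6
top a [294 206  15  15 182] [0.4716 0.0086] 2.2
top b [361 204  19  19 277] [ 0.4676 -0.1315] 3.39
top c [423 214  21  22 365] [ 0.4406 -0.255 ] 6.58
top tumbler_center (array([0.44268584, 0.23326458]), np.float64(1.5552098958236797))
scene
[284 260  39  32 985] [303.1 275.3] [0.6283 0.1179 0.011 ]
[234 251  38  30 920] [252.6 265.3] [0.6318 0.02   0.011 ]
[189 242  38  30 872] [207.6 256.4] [ 0.6349 -0.0709  0.011 ]
[141 233  38  29 813] [159.7 246.9] [ 0.6385 -0.172   0.011 ]
top
[232 126  34  34 909] [248.7 142.9] [0.6253 0.1153 0.011 ]
[278 124  34  34 913] [294.8 140.3] [0.6287 0.0172 0.011 ]
[321 121  34  34 912] [337.6 137.7] [ 0.6321 -0.0741  0.011 ]
[368 118  35  34 912] [385.2 135. ] [ 0.6356 -0.1754  0.011 ]
```

```bash
python3 - <<'E'
from h import *
from bench import *
D={n:get_image(n) for n in("scene","top")}
g={"a":(.465,.006),"b":(.46,-.135),"c":(.43,-.26),"d":(.445,.13)}
for n,d in D.items():
    px=cv2.cvtColor(d["pixels"],cv2.COLOR_BGR2GRAY);print(n,"table",px[300,200:280:20])
    for k,p in g.items():
        for r in boxes_of(n,f"urn_{k}_center")[:6]:
            r_=np.array(r["rect"]);box=np.r_[r_[:2],r_[:2]+r_[2:]]
            x,e=fit(d,box,urn(*SZ[k]),p)
            if e<4: print("net",n,k,r_.round(1),round(r["confidence"],2),x.round(4),round(e,2))
        c=bb(proj(d,cyl(*p,urn(*SZ[k]))));m=np.full(px.shape,2,np.uint8)
        x0,y0,x1,y1=c.astype(int);m[:]=0
        m[y0-10:y1+10,x0-10:x1+10]=3
        m=m.copy();b=np.zeros((1,65));f=np.zeros((1,65))
        cv2.grabCut(d["pixels"],m,(x0-8,y0-8,x1-x0+16,y1-y0+16),b,f,5,cv2.GC_INIT_WITH_RECT)
        S,_=max(blobs((m==1)|(m==3),20),key=lambda t:t[0][4])
        x,e=fit(d,np.array([S[0]-.5,S[1]-.5,S[0]+S[2]-.5,S[1]+S[3]-.5]),urn(*SZ[k]),p)
        print("gc",n,k,S,x.round(4),round(e,2))
E
```

```text
scene table [120 117 121 123]
net scene a [213.8 138.4  16.8  28.3] 0.72 [ 0.3362 -0.1576] 2.05
net scene a [265.2 190.8  17.3  25.6] 0.7 [0.4733 0.0139] 0.69
net scene a [342.1 169.6  15.1  25. ] 0.59 [0.3618 0.1536] 1.76
net scene a [421.  195.6  24.2  29.5] 0.58 [0.4045 0.3339] 1.04
gc scene a [263 190  19  29 465] [0.4757 0.0106] 1.06
net scene b [203.6 171.1  21.9  35.2] 0.89 [ 0.4718 -0.1198] 0.76
gc scene b [202 171  22  36 692] [ 0.4725 -0.1243] 0.95
net scene c [156.4 149.3  24.4  38.6] 0.57 [ 0.4447 -0.2405] 1.97
net scene c [204.  171.1  21.1  36.6] 0.4 [ 0.4823 -0.1139] 3.53
gc scene c [155 148  28  43 954] [ 0.4465 -0.2399] 1.15
net scene d [315.1 174.9  34.4  51.3] 0.93 [0.46   0.1332] 0.89
gc scene d [ 312  169   44   60 1794] [0.4543 0.1347] 5.85
top table [80 80 79 79]
net top a [293.9 205.   16.3  18.4] 0.8 [0.4691 0.0065] 1.26
net top a [226.1 261.4  16.5  18.1] 0.71 [0.3575 0.1471] 1.83
net top a [134.1 244.1  21.1  16.4] 0.6 [0.3983 0.331 ] 1.22
net top a [373.5 271.2  22.1  16.7] 0.56 [ 0.3326 -0.1582] 1.53
gc top a [293 205  17  17 244] [0.4716 0.0086] 1.19
net top b [356.  204.   24.1  22.1] 0.91 [ 0.4635 -0.1275] 0.84
gc top b [359 203  22  21 379] [ 0.4676 -0.1305] 1.85
net top c [409.5 209.2  34.7  29.9] 0.69 [ 0.4417 -0.2431] 1.0
gc top c [410 212  36  27 783] [ 0.4399 -0.2443] 1.24
net top d [221.3 205.8  34.8  34.8] 0.8 [0.4513 0.1331] 1.22
gc top d [224 206  37  31 913] [0.4554 0.1265] 1.69
```

Scene and top agree to about 4 mm, a systematic offset, so I'm using averages:

| Thing | x | y |
|---|---|---|
| a | .473 | .0095 |
| b | .469 | -.126 |
| c | .443 | -.242 |
| d | .4555 | .132 |
| glass | .4445 | .237 |
| Pad nearest bowl | .627 | .1165 |
| Next pad | .630 | .0185 |
| Next pad | .6335 | -.0725 |
| Pad nearest vase | .637 | -.1735 |

The first move goes over d, with the fingers set to close along world x.

Emit:
drive_tool(
  plan="0.206 0.182 0.015 0 0 38 0.0854;0.412 0.365 0.031 0 0 76.5 0.0854;0.412 0.365 0.031 0 0 76.5 0.0854;0.412 0.365 0.031 0 0 76.5 0.0854;0.412 0.365 0.031 0 0 76.5 0.0854;0.412 0.365 0.031 0 0 76.5 0.0854;0.412 0.365 0.031 0 0 76.5 0.0854;0.412 0.365 0.031 0 0 76.5 0.0854;0.412 0.365 0.031 0 0 76.5 0.0854;0.412 0.365 0.031 0 0 76.5 0.0854;0.412 0.365 0.031 0 0 76.5 0.0854;0.412 0.365 0.031 0 0 76.5 0.0854;0.412 0.365 0.031 0 0 76.5 0.0854;0.412 0.365 0.031 0 0 76.5 0.0854;0.412 0.365 0.031 0 0 76.5 0.0854;0.412 0.365 0.031 0 0 76.5 0.0854;0.412 0.365 0.031 0 0 76.5 0.0854;0.412 0.365 0.031 0 0 76.5 0.0854",
  force=30,
)

```text
clock: 3.1
tcp_pos: [0.4553, 0.1328, 0.2004]
eef_rot: [0.707, -0.707, 0.0, -0.0]
force: [-0.3, -1.1, -0.2]
gripper_width: 0.0855
finger_force: 0.0
```

```bash
python3 - <<'E'
from h import *
from bench import *
s=observe();print(s["clock"],s["tcp_pos"].round(4) if hasattr(s["tcp_pos"],"round") else s["tcp_pos"],np.round(s["eef_rot"],4))
d=get_image("wrist");cv2.imwrite("pics/w1.png",d["pixels"]);print(d["intrinsics"],d["mount"])
for q in "urn_d_center","tumbler_center","urn_a_center":
    print(q,[(np.round(r["rect"]),round(r["confidence"],2)) for r in boxes_of("wrist",q)])
E
```

```text
3.1 [0.4553 0.1328 0.2004] [ 7.075e-01 -7.068e-01  0.000e+00 -1.000e-04]
[[325.1922621    0.         280.62186912]
 [  0.         325.1922621  210.59918357]
 [  0.           0.           1.        ]] [[ 2.29753282e-04  9.53122210e-01  3.02585525e-01  7.58544756e-02]
 [ 9.99999851e-01 -6.91610357e-05 -5.41448005e-04  7.74344604e-04]
 [-4.95138991e-04  3.02585604e-01 -9.53122084e-01 -1.42239209e-01]
 [ 0.00000000e+00  0.00000000e+00  0.00000000e+00  1.00000000e+00]]
urn_d_center [(array([240., 162.,  74.,  79.]), 0.78)]
tumbler_center [(array([263., 252.,  62.,  86.]), 0.85)]
urn_a_center [(array([239.,  40.,  45.,  42.]), 0.76), (array([354., 186.,  39.,  41.]), 0.6), (array([306., 324.,  37.,  34.]), 0.58)]
```

View pics/w1.png

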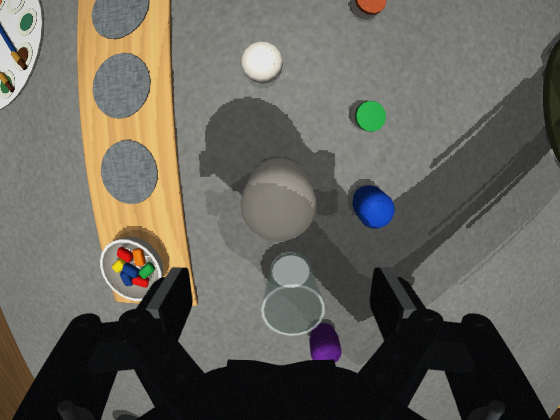

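The wrist view shows urn d at (278,202), centred between the fingers (u≈280), with the glass at (293,300) behind it. I'll fit d, a and the pads in this view.

```bash
cat >>h.py <<'E'
from scipy.spatial.transform import Rotation as R
def wproj(d,s,p):
    M=d["mount"];t=(np.asarray(p)-np.array(s["tcp_pos"]))@R.from_quat(s["eef_rot"]).as_matrix()
    c=(t-M[:3,3])@M[:3,:3];x,y,z=c[:,0],-c[:,1],-c[:,2];r=np.hypot(x,y);k=d["intrinsics"]
    g=np.arctan2(r,z)*k[0,0]/r
    return np.c_[g*x+k[0,2],g*y+k[1,2]]
def wfit(d,s,box,prof,x0):
    f=lambda v:bb(wproj(d,s,cyl(v[0],v[1],prof)))-box
    q=least_squares(f,x0);return q.x,np.abs(q.fun).max()
E
python3 - <<'E'
from h import *
from bench import *
s=observe();d=get_image("wrist")
def B(q,i=0):
    r=np.array(boxes_of("wrist",q)[i]["rect"]);return np.r_[r[:2],r[:2]+r[2:]]
print("d",wfit(d,s,B("urn_d_center"),urn(*SZ["d"]),[.455,.132]))
print("a",wfit(d,s,B("urn_a_center"),urn(*SZ["a"]),[.473,.01]))
print("t",wfit(d,s,B("tumbler_center"),[(0,.022),(.085,.031)],[.444,.237]))
hsv=cv2.cvtColor(d["pixels"],cv2.COLOR_BGR2HSV)
for x0,p in (([.627,.1165],(129,172)),([.63,.0185],(121,86))):
    for S,c in blobs(hsv[...,1]<70):
        if np.hypot(*(c-p))<15:
            print(S,wfit(d,s,np.array([S[0]-.5,S[1]-.5,S[0]+S[2]-.5,S[1]+S[3]-.5]),[(.011,.037)],x0))
E
```

```text
d (array([0.45683793, 0.13534878]), np.float64(1.527493489968606))
a (array([0.39993426, 0.33012297]), np.float64(1.9070513878761517))
t (array([0.44066007, 0.23796046]), np.float64(0.6772823773058008))
[ 101  141   57   63 2810] (array([0.62518227, 0.11726683]), np.float64(0.843265976588583))
[  93   54   57   65 2925] (array([0.62889603, 0.01998539]), np.float64(0.7293157326282369))
```

Emit:
drive_tool(
  plan="0 -0.001 0.03 0 0 0 0.0854;0 -0.001 0.06 0 0 0 0.0854;0 -0.001 0.09 0 0 0 0.0854;0 -0.001 0.12 0 0 0 0.0854;0 -0.001 0.14 0 0 0 0.0854;0 -0.001 0.157 0 0 0 0.0854;0 -0.001 0.157 0 0 0 0.0854;0 -0.001 0.157 0 0 0 0.0854;0 -0.001 0.157 0 0 0 0.055;0 -0.001 0.157 0 0 0 0.055;0 -0.001 0.157 0 0 0 0.055;0 -0.001 0.157 0 0 0 0.055;0 -0.001 0.157 0 0 0 0.055;0 -0.001 0.157 0 0 0 0.055;0 -0.001 0.157 0 0 0 0.055;0 -0.001 0.157 0 0 0 0.055",
  force=35,
)

```text
clock: 5.1
tcp_pos: [0.4574, 0.1327, 0.0448]
eef_rot: [0.707, -0.707, 0.001, -0.001]
force: [0.5, 0.7, 5.7]
gripper_width: 0.0606
finger_force: 39.0
```

Emit:
drive_tool(
  plan="0 -0.001 -0.01 0 0 0 0.055;0 -0.001 -0.03 0 0 0 0.055;0 -0.001 -0.06 0 0 0 0.055;0 -0.001 -0.09 0 0 0 0.055;0.005 -0.004 -0.115 0 0 0 0.055;0.02 -0.012 -0.12 0 0 0 0.055;0.045 -0.026 -0.12 0 0 0 0.055;0.075 -0.044 -0.12 0 0 0 0.055;0.105 -0.062 -0.12 0 0 0 0.055;0.135 -0.08 -0.12 0 0 0 0.055;0.165 -0.097 -0.12 0 0 0 0.055;0.195 -0.115 -0.12 0 0 0 0.055;0.225 -0.132 -0.12 0 0 0 0.055;0.252 -0.148 -0.12 0 0 0 0.055;0.275 -0.162 -0.12 0 0 0 0.055;0.29 -0.171 -0.12 0 0 0 0.055;0.3 -0.177 -0.12 0 0 0 0.055;0.306 -0.18 -0.12 0 0 0 0.055;0.306 -0.18 -0.12 0 0 0 0.055;0.306 -0.18 -0.12 0 0 0 0.055",
)

```text
clock: 7.1
tcp_pos: [0.6362, -0.1732, 0.1634]
eef_rot: [0.707, -0.707, -0.0, -0.0]
force: [-0.2, -0.3, -2.5]
gripper_width: 0.0607
finger_force: 38.9
```

```bash
python3 - <<'E'
from h import *
from bench import *
s=observe();d=get_image("wrist");cv2.imwrite("pics/w2.png",d["pixels"])
print(s["tcp_pos"],s["gripper_width"],s["force"])
E
```

```text
[ 0.63623953 -0.1731738   0.16335642] 0.06074015609126933 [-0.15435806 -0.29759033 -2.47113332]
```

View pics/w2.png

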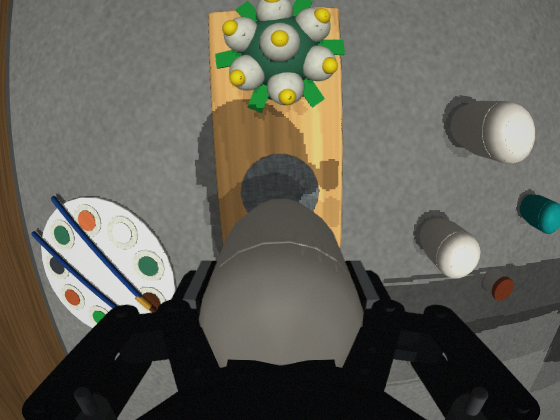

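The wrist view shows urn d held upright at (281,290), over the pad at (280,185), with the vase clear at (282,50). Lowering now.

Emit:
drive_tool(
  plan="0 0 0.02 0 0 0 0.055;0 0 0.045 0 0 0 0.055;0 0 0.07 0 0 0 0.055;0 0 0.088 0 0 0 0.055;0 0 0.098 0 0 0 0.055;0 0 0.103 0 0 0 0.055;0 0 0.106 0 0 0 0.055;0 0 0.108 0 0 0 0.055;0 0 0.108 0 0 0 0.055;0 0 0.108 0 0 0 0.055;0 0 0.108 0 0 0 0.055",
)

```text
clock: 8.25
tcp_pos: [0.6367, -0.1739, 0.0559]
eef_rot: [-0.707, 0.707, -0.0, 0.0]
force: [-0.4, 0.1, -2.5]
gripper_width: 0.061
finger_force: 38.9
```

Emit:
drive_tool(
  plan="0 0 0.001 0 0 0 0.055;0 0 0.0015 0 0 0 0.055;0 0 0.002 0 0 0 0.055;0 0 0.002 0 0 0 0.055;0 0 0.002 0 0 0 0.055",
)

```text
clock: 8.75
tcp_pos: [0.6367, -0.174, 0.0558]
eef_rot: [0.707, -0.707, 0.001, -0.0]
force: [-4.1, 2.2, 7.0]
gripper_width: 0.0609
finger_force: 39.8
```

Emit:
drive_tool(
  plan="0 0 0 0 0 0 0.066;0 0 0 0 0 0 0.075;0 0 0 0 0 0 0.0854;0 0 0 0 0 0 0.0854;0 0 0 0 0 0 0.0854;0 0 0 0 0 0 0.0854;0 0 -0.01 0 0 0 0.0854;0 0 -0.03 0 0 0 0.0854;0 0 -0.06 0 0 0 0.0854;0 0 -0.09 0 0 0 0.0854;0 0 -0.12 0 0 0 0.0854;0 0 -0.145 0 0 0 0.0854;0.01 0.03 -0.145 0 0 0 0.0854;0.025 0.07 -0.145 0 0 0 0.0854;0.04 0.11 -0.145 0 0 0 0.0854;0.055 0.15 -0.145 0 0 0 0.0854;0.068 0.194 -0.145 0 0 0 0.0854;0.068 0.194 -0.145 0 0 0 0.0854;0.068 0.194 -0.145 0 0 0 0.0854;0.068 0.194 -0.145 0 0 0 0.0854",
)

```text
clock: 10.75
tcp_pos: [0.4429, -0.2416, 0.1988]
eef_rot: [0.707, -0.707, 0.0, -0.0]
force: [0.1, -0.5, -0.5]
gripper_width: 0.0855
finger_force: 0.0
```

```bash
python3 - <<'E'
from h import *
from bench import *
s=observe();print(s["tcp_pos"],s["force"])
d=get_image("wrist");cv2.imwrite("pics/w3.png",d["pixels"])
def bx(r):r=np.array(r["rect"]);return np.r_[r[:2],r[:2]+r[2:]]
for k,x0 in(("c",[.443,-.242]),("b",[.469,-.126])):
    for r in boxes_of("wrist",f"urn_{k}_center")[:3]:
        print(k,np.round(r["rect"]),wfit(d,s,bx(r),urn(*SZ[k]),x0))
t=get_image("top")
for r in boxes_of("top","urn_d_center")[:2]:
    pr=[(z+.011,w) for z,w in urn(*SZ["d"])]
    print("d top",np.round(r["rect"]),fit(t,bx(r),pr,[.635,-.175]))
cv2.imwrite("pics/t3.png",cv2.resize(t["pixels"][90:290,150:470],None,fx=2.4,fy=2.4))
E
```

```text
[ 0.44292223 -0.24163653  0.19884161] [ 0.08990004 -0.47563514 -0.48056802]
c [254. 156.  59.  72.] (array([ 0.43954492, -0.24464588]), np.float64(2.494743740718377))
c [248. 350.  23.  11.] (array([ 0.46716769, -0.0364481 ]), np.float64(31.810280179824474))
b [236. 265.  40.  58.] (array([ 0.46700833, -0.12604374]), np.float64(2.080319034124102))
d top [369. 110.  40.  32.] (array([ 0.6383585 , -0.17062682]), np.float64(2.76392610906845))
```

View pics/t3.png

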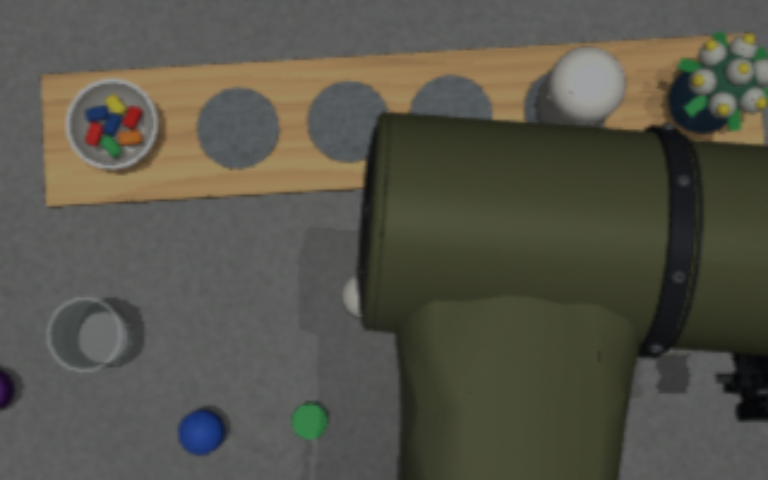

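The top crop shows d standing on the pad by the vase at (588,85), and the glass is unmoved. Now grasping c, where the network fit agrees with my estimate to within 4 mm.

Emit:
drive_tool(
  plan="0.001 0.001 0.03 0 0 0 0.0854;0.001 0.001 0.06 0 0 0 0.0854;0.001 0.001 0.09 0 0 0 0.0854;0.001 0.001 0.12 0 0 0 0.0854;0.001 0.001 0.145 0 0 0 0.0854;0.001 0.001 0.16 0 0 0 0.0854;0.001 0.001 0.167 0 0 0 0.0854;0.001 0.001 0.167 0 0 0 0.0854;0.001 0.001 0.167 0 0 0 0.047;0.001 0.001 0.167 0 0 0 0.047;0.001 0.001 0.167 0 0 0 0.047;0.001 0.001 0.167 0 0 0 0.047;0.001 0.001 0.167 0 0 0 0.047;0.001 0.001 0.167 0 0 0 0.047;0.001 0.001 0.167 0 0 0 0.047;0.001 0.001 0.167 0 0 0 0.047;0.001 0.001 0.167 0 0 0 0.047",
  force=30,
)

```text
clock: 12.7
tcp_pos: [0.4422, -0.2431, 0.0329]
eef_rot: [0.707, -0.707, 0.001, -0.0]
force: [-1.3, 0.7, 6.3]
gripper_width: 0.0528
finger_force: 32.4
```

Emit:
drive_tool(
  plan="0 0 -0.01 0 0 0 0.047;0 0 -0.03 0 0 0 0.047;0 0 -0.06 0 0 0 0.047;0 0 -0.09 0 0 0 0.047;-0.005 -0.002 -0.12 0 0 0 0.047;-0.02 -0.008 -0.13 0 0 0 0.047;-0.045 -0.018 -0.13 0 0 0 0.047;-0.075 -0.03 -0.13 0 0 0 0.047;-0.105 -0.045 -0.13 0 0 0 0.047;-0.13 -0.065 -0.13 0 0 0 0.047;-0.15 -0.09 -0.13 0 0 0 0.047;-0.163 -0.115 -0.13 0 0 0 0.047;-0.169 -0.14 -0.13 0 0 0 0.047;-0.17 -0.163 -0.13 0 0 0 0.047;-0.17 -0.18 -0.13 0 0 0 0.047;-0.17 -0.188 -0.13 0 0 0 0.047;-0.17 -0.191 -0.13 0 0 0 0.047;-0.17 -0.191 -0.13 0 0 0 0.047;-0.17 -0.191 -0.13 0 0 0 0.047",
)

```text
clock: 14.6
tcp_pos: [0.6319, -0.0729, 0.1616]
eef_rot: [-0.707, 0.707, -0.0, 0.0]
force: [0.5, -0.9, -0.4]
gripper_width: 0.053
finger_force: 32.3
```

Emit:
drive_tool(
  plan="0 0 0.02 0 0 0 0.047;0 0 0.045 0 0 0 0.047;0 0 0.07 0 0 0 0.047;0 0 0.093 0 0 0 0.047;0 0 0.108 0 0 0 0.047;0 0 0.114 0 0 0 0.047;0 0 0.117 0 0 0 0.047;0 0 0.1185 0 0 0 0.047;0 0 0.1195 0 0 0 0.047;0 0 0.12 0 0 0 0.047;0 0 0.12 0 0 0 0.047",
)

```text
clock: 15.7
tcp_pos: [0.6331, -0.0729, 0.044]
eef_rot: [0.707, -0.707, 0.001, -0.001]
force: [-5.2, 0.8, 5.7]
gripper_width: 0.0528
finger_force: 33.0
```

Emit:
drive_tool(
  plan="0 0 0 0 0 0 0.058;0 0 0 0 0 0 0.07;0 0 0 0 0 0 0.0854;0 0 0 0 0 0 0.0854;0 0 0 0 0 0 0.0854;0 0 0 0 0 0 0.0854;0 0 -0.01 0 0 0 0.0854;0 0 -0.03 0 0 0 0.0854;0 0 -0.06 0 0 0 0.0854;0 0 -0.09 0 0 0 0.0854;0 0 -0.12 0 0 0 0.0854;0 0 -0.15 0 0 0 0.0854;0.01 0.03 -0.15 0 0 0 0.0854;0.022 0.07 -0.15 0 0 0 0.0854;0.035 0.11 -0.15 0 0 0 0.0854;0.047 0.145 -0.15 0 0 0 0.0854;0.053 0.163 -0.15 0 0 0 0.0854;0.053 0.163 -0.15 0 0 0 0.0854;0.053 0.163 -0.15 0 0 0 0.0854;0.053 0.163 -0.15 0 0 0 0.0854",
)

```text
clock: 17.7
tcp_pos: [0.4699, -0.1256, 0.1916]
eef_rot: [-0.707, 0.707, -0.0, 0.0]
force: [-0.0, 0.8, -0.5]
gripper_width: 0.0857
finger_force: 0.0
```

```bash
python3 - <<'E'
from h import *
from bench import *
s=observe();print(s["tcp_pos"],s["force"])
d=get_image("wrist");cv2.imwrite("pics/w4.png",d["pixels"])
def bx(r):r=np.array(r["rect"]);return np.r_[r[:2],r[:2]+r[2:]]
for k,x0 in(("b",[.469,-.126]),("a",[.473,.0095])):
    for r in boxes_of("wrist",f"urn_{k}_center")[:3]:
        print(k,np.round(r["rect"]),wfit(d,s,bx(r),urn(*SZ[k]),x0))
E
```

```text
[ 0.46990561 -0.12559916  0.19155115] [-0.02774849  0.80988394 -0.45337775]
b [259. 166.  50.  58.] (array([ 0.46571811, -0.12484132]), np.float64(1.3390974286959363))
b [127. 271.  33.  36.] (array([ 0.62272442, -0.01437277]), np.float64(10.765222478162116))
a [394. 140.  45.  44.] (array([ 0.33373061, -0.15654644]), np.float64(0.8507252469265723))
a [260. 282.  35.  48.] (array([0.47233199, 0.00776842]), np.float64(1.0094726898029762))
a [355. 367.   4.   2.] (array([0.36760507, 0.11785258]), np.float64(20.64066358586814))
```

View pics/w4.png

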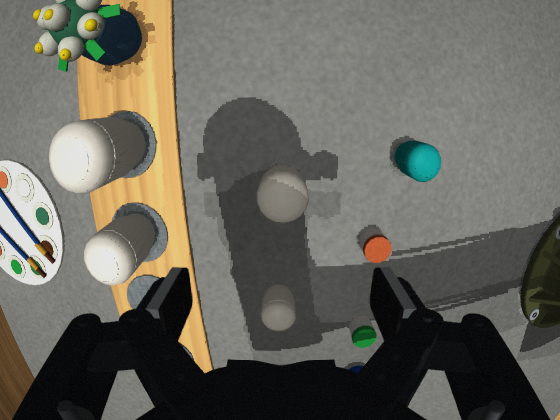

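The wrist view shows c and d standing on their pads at (110,250) and (85,150), and b at (283,194) directly ahead. Grasping b.

Emit:
drive_tool(
  plan="0 0.002 0.03 0 0 0 0.0854;0 0.002 0.06 0 0 0 0.0854;0 0.002 0.09 0 0 0 0.0854;0 0.002 0.12 0 0 0 0.0854;0 0.002 0.147 0 0 0 0.0854;0 0.002 0.165 0 0 0 0.0854;0 0.002 0.173 0 0 0 0.0854;0 0.002 0.173 0 0 0 0.0854;0 0.002 0.173 0 0 0 0.04;0 0.002 0.173 0 0 0 0.04;0 0.002 0.173 0 0 0 0.04;0 0.002 0.173 0 0 0 0.04;0 0.002 0.173 0 0 0 0.04;0 0.002 0.173 0 0 0 0.04;0 0.002 0.173 0 0 0 0.04;0 0.002 0.173 0 0 0 0.04;0 0.002 0.173 0 0 0 0.04;0 0.002 0.173 0 0 0 0.04",
  force=25,
)

```text
clock: 19.65
tcp_pos: [0.4683, -0.1258, 0.0196]
eef_rot: [0.707, -0.707, 0.001, -0.001]
force: [-0.4, 0.7, 5.9]
gripper_width: 0.0454
finger_force: 25.8
```

Emit:
drive_tool(
  plan="0 0 -0.01 0 0 0 0.04;0 0 -0.03 0 0 0 0.04;0 0 -0.06 0 0 0 0.04;0 0 -0.09 0 0 0 0.04;-0.005 -0.002 -0.12 0 0 0 0.04;-0.02 -0.006 -0.13 0 0 0 0.04;-0.045 -0.014 -0.13 0 0 0 0.04;-0.075 -0.025 -0.13 0 0 0 0.04;-0.1 -0.04 -0.13 0 0 0 0.04;-0.12 -0.06 -0.13 0 0 0 0.04;-0.135 -0.085 -0.13 0 0 0 0.04;-0.143 -0.11 -0.13 0 0 0 0.04;-0.145 -0.132 -0.13 0 0 0 0.04;-0.145 -0.15 -0.13 0 0 0 0.04;-0.145 -0.159 -0.13 0 0 0 0.04;-0.145 -0.162 -0.13 0 0 0 0.04;-0.145 -0.162 -0.13 0 0 0 0.04;-0.145 -0.162 -0.13 0 0 0 0.04",
)

```text
clock: 21.45
tcp_pos: [0.6289, 0.0191, 0.1486]
eef_rot: [-0.707, 0.707, 0.0, -0.0]
force: [0.3, 0.6, -1.5]
gripper_width: 0.0452
finger_force: 26.1
```

Emit:
drive_tool(
  plan="0 0 0.02 0 0 0 0.04;0 0 0.045 0 0 0 0.04;0 0 0.07 0 0 0 0.04;0 0 0.093 0 0 0 0.04;0 0 0.108 0 0 0 0.04;0 0 0.114 0 0 0 0.04;0 0 0.117 0 0 0 0.04;0 0 0.1185 0 0 0 0.04;0 0 0.1195 0 0 0 0.04;0 0 0.12 0 0 0 0.04;0 0 0.12 0 0 0 0.04",
)

```text
clock: 22.55
tcp_pos: [0.6301, 0.0193, 0.0306]
eef_rot: [0.707, -0.707, 0.001, -0.001]
force: [-4.6, 0.2, 5.7]
gripper_width: 0.0456
finger_force: 26.6
```

Emit:
drive_tool(
  plan="0 0 0 0 0 0 0.05;0 0 0 0 0 0 0.065;0 0 0 0 0 0 0.0854;0 0 0 0 0 0 0.0854;0 0 0 0 0 0 0.0854;0 0 0 0 0 0 0.0854;0 0 -0.01 0 0 0 0.0854;0 0 -0.03 0 0 0 0.0854;0 0 -0.06 0 0 0 0.0854;0 0 -0.09 0 0 0 0.0854;0 0 -0.12 0 0 0 0.0854;0 0 -0.15 0 0 0 0.0854;0.002 0.03 -0.15 0 0 0 0.0854;0.005 0.07 -0.15 0 0 0 0.0854;0.008 0.11 -0.15 0 0 0 0.0854;0.01 0.145 -0.15 0 0 0 0.0854;0.01 0.157 -0.15 0 0 0 0.0854;0.01 0.157 -0.15 0 0 0 0.0854;0.01 0.157 -0.15 0 0 0 0.0854;0.01 0.157 -0.15 0 0 0 0.0854",
)

```text
clock: 24.55
tcp_pos: [0.473, 0.0093, 0.1784]
eef_rot: [-0.707, 0.707, -0.0, -0.0]
force: [0.7, 0.7, -0.0]
gripper_width: 0.0852
finger_force: 0.0
```

```bash
python3 - <<'E'
from h import *
from bench import *
s=observe();print(s["tcp_pos"],s["force"])
d=get_image("wrist");cv2.imwrite("pics/w5.png",d["pixels"])
def bx(r):r=np.array(r["rect"]);return np.r_[r[:2],r[:2]+r[2:]]
for r in boxes_of("wrist","urn_a_center")[:4]:
    print(np.round(r["rect"]),wfit(d,s,bx(r),urn(*SZ["a"]),[.473,.0095]))
E
```

```text
[0.47299324 0.00926201 0.1784058 ] [ 0.73726604  0.65464808 -0.0475864 ]
[363. 295.  17.  41.] (array([0.37057201, 0.15116102]), np.float64(10.602475018849702))
[259. 171.  43.  48.] (array([0.47209813, 0.00984084]), np.float64(0.0788896553139864))
[403.   2.  50.  45.] (array([ 0.33427791, -0.15688573]), np.float64(0.711289651069265))
```

View pics/w5.png

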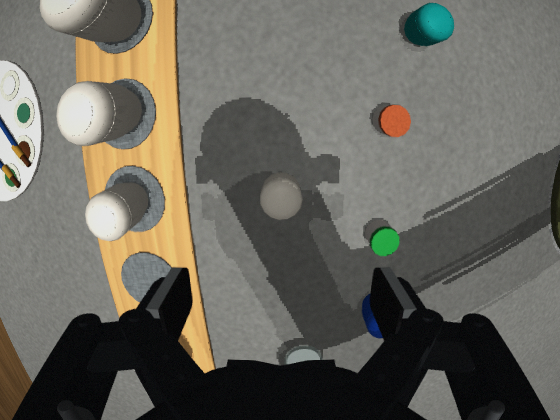

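The wrist view shows b, c and d in place on their pads at left, and white a at (281,197) under the tool. The turquoise and blue decoys are well away. Grasping a.

Emit:
drive_tool(
  plan="0 0.001 0.03 0 0 0 0.0854;0 0.001 0.06 0 0 0 0.0854;0 0.001 0.09 0 0 0 0.0854;0 0.001 0.12 0 0 0 0.0854;0 0.001 0.145 0 0 0 0.0854;0 0.001 0.16 0 0 0 0.0854;0 0.001 0.167 0 0 0 0.0854;0 0.001 0.167 0 0 0 0.0854;0 0.001 0.167 0 0 0 0.03;0 0.001 0.167 0 0 0 0.03;0 0.001 0.167 0 0 0 0.03;0 0.001 0.167 0 0 0 0.03;0 0.001 0.167 0 0 0 0.03;0 0.001 0.167 0 0 0 0.03;0 0.001 0.167 0 0 0 0.03;0 0.001 0.167 0 0 0 0.03;0 0.001 0.167 0 0 0 0.03;0 0.001 0.167 0 0 0 0.03;0 0.001 0.167 0 0 0 0.03",
  force=20,
)

```text
clock: 26.55
tcp_pos: [0.472, 0.0094, 0.0122]
eef_rot: [0.707, -0.707, 0.0, -0.001]
force: [-1.0, 0.5, 5.1]
gripper_width: 0.0372
finger_force: 20.4
```

Emit:
drive_tool(
  plan="0 0 -0.01 0 0 0 0.03;0 0 -0.03 0 0 0 0.03;0 0 -0.06 0 0 0 0.03;0 0 -0.09 0 0 0 0.03;-0.005 -0.002 -0.115 0 0 0 0.03;-0.02 -0.008 -0.12 0 0 0 0.03;-0.045 -0.018 -0.12 0 0 0 0.03;-0.07 -0.035 -0.12 0 0 0 0.03;-0.09 -0.057 -0.12 0 0 0 0.03;-0.102 -0.082 -0.12 0 0 0 0.03;-0.107 -0.108 -0.12 0 0 0 0.03;-0.108 -0.13 -0.12 0 0 0 0.03;-0.108 -0.146 -0.12 0 0 0 0.03;-0.108 -0.153 -0.12 0 0 0 0.03;-0.108 -0.155 -0.12 0 0 0 0.03;-0.108 -0.155 -0.12 0 0 0 0.03;-0.108 -0.155 -0.12 0 0 0 0.03",
)

```text
clock: 28.25
tcp_pos: [0.626, 0.1173, 0.1315]
eef_rot: [0.707, -0.707, -0.0, -0.0]
force: [0.3, 0.1, -0.4]
gripper_width: 0.0368
finger_force: 20.3
```

Emit:
drive_tool(
  plan="0 0 0.02 0 0 0 0.03;0 0 0.045 0 0 0 0.03;0 0 0.07 0 0 0 0.03;0 0 0.09 0 0 0 0.03;0 0 0.1 0 0 0 0.03;0 0 0.105 0 0 0 0.03;0 0 0.1075 0 0 0 0.03;0 0 0.109 0 0 0 0.03;0 0 0.11 0 0 0 0.03;0 0 0.11 0 0 0 0.03",
)

```text
clock: 29.25
tcp_pos: [0.6271, 0.1174, 0.0233]
eef_rot: [0.707, -0.707, 0.001, -0.001]
force: [-3.6, 0.2, 5.4]
gripper_width: 0.0372
finger_force: 20.8
```

Emit:
drive_tool(
  plan="0 0 0 0 0 0 0.042;0 0 0 0 0 0 0.06;0 0 0 0 0 0 0.0854;0 0 0 0 0 0 0.0854;0 0 0 0 0 0 0.0854;0 0 0 0 0 0 0.0854;0 0 -0.01 0 0 0 0.0854;0 0 -0.03 0 0 0 0.0854;0 0 -0.06 0 0 0 0.0854;0 0 -0.09 0 0 0 0.0854;0 0 -0.13 0 0 0 0.0854;0 0 -0.18 0 0 0 0.0854;-0.03 0.03 -0.18 0 0 0 0.0854;-0.07 0.07 -0.18 0 0 0 0.0854;-0.11 0.1 -0.18 0 0 0 0.0854;-0.15 0.14 -0.18 0 0 0 0.0854;-0.19 0.17 -0.18 0 0 0 0.0854;-0.23 0.2 -0.18 0 0 0 0.0854;-0.25 0.2 -0.18 0 0 0 0.0854;-0.25 0.2 -0.18 0 0 0 0.0854",
)

```text
clock: 31.25
tcp_pos: [0.4248, 0.3701, 0.2018]
eef_rot: [0.709, -0.706, -0.0, -0.0]
force: [0.0, -0.2, -0.2]
gripper_width: 0.0856
finger_force: 0.0
```

```bash
python3 - <<'E'
from h import *
from bench import *
def bx(r):r=np.array(r["rect"]);return np.r_[r[:2],r[:2]+r[2:]]
P=dict(a=(.627,.1165),b=(.63,.0185),c=(.6335,-.0725),d=(.637,-.1735))
for n in("top","scene"):
    t=get_image(n)
    for k,p in P.items():
        pr=[(z+.011,w) for z,w in urn(*SZ[k])]
        for r in boxes_of(n,f"urn_{k}_center")[:5]:
            x,e=fit(t,bx(r),pr,p)
            if np.hypot(*(x-p))<.04:print(n,k,x.round(4),"off mm",((x-p)*1000).round(1),round(e,1))
    r=boxes_of(n,"tumbler_center")
    if r:print(n,"glass",fit(t,bx(r[0]),[(0,.022),(.085,.031)],[.444,.237])[0])
    im=t["pixels"][90:250,150:480] if n=="top" else t["pixels"][130:330,60:410]
    cv2.imwrite(f"pics/f_{n}.png",cv2.resize(im,None,fx=2.2,fy=2.2))
E
```

```text
top a [0.6228 0.1134] off mm [-4.2 -3.1] 1.3
top b [0.6281 0.0222] off mm [-1.9  3.7] 1.8
top c [ 0.6299 -0.078 ] off mm [-3.6 -5.5] 2.3
top d [ 0.6334 -0.1683] off mm [-3.6  5.2] 0.2
top glass [0.44406497 0.23360514]
scene a [0.6284 0.1196] off mm [1.4 3.1] 0.9
scene b [0.6353 0.0247] off mm [5.3 6.2] 2.2
scene c [ 0.6329 -0.0757] off mm [-0.6 -3.2] 0.8
scene d [ 0.638  -0.1707] off mm [1.  2.8] 0.9
scene glass [0.44516716 0.24051622]
```

View pics/f_scene.png

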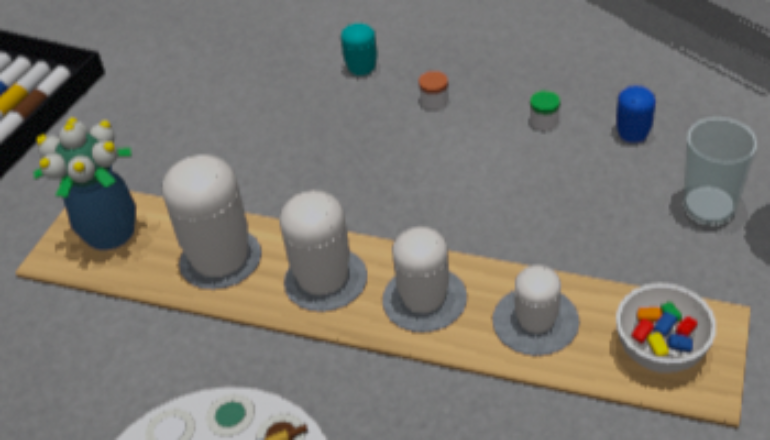

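View pics/f_top.png

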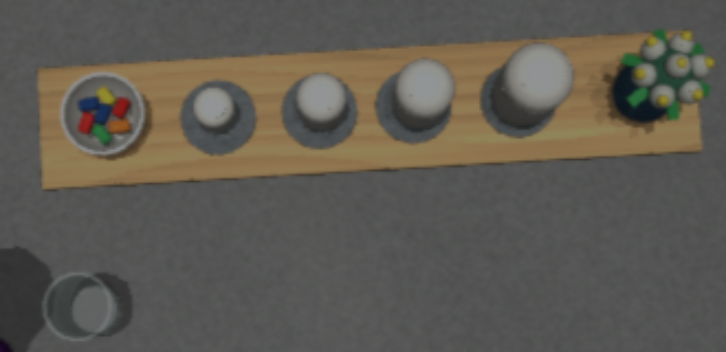

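Both views show the four urns upright and centred on their pads, to about 5 mm on average over the two cameras. They run from largest by the vase to smallest by the bowl, and the glass has not moved. Handing in.

```bash
python3 -c "
from bench import *
print(hand_in())"
```

```text
the job is handed in; nothing more can be done
None
```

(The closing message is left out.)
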